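Find the grinding jar with the ball left in it

TASK

One of the three closed grinding jars in the rack still has its loose ball inside. From the left-hand jar to the right-hand one, lift each clear above its own seat, rock it well over (some 20 degrees), lid end down and then lid end up, to feel whether a ball runs to and fro in it, and lay it back in its seat before you take the next (the last one you may keep if it is the one). Finish holding the jar with the ball in the air, about 10 cm above the rim of the white tray and over its middle, level and in line with the tray's long side, lid end away from you, for the colleague opposite to unscrew: do not let go of it, keep the other two lying in the rack, drop none, and leave everything else where it stands.

Things in the scene. Friction and masses are not known exactly. Their poses are not given: they have to be found in the camera images.
- jar_a_mid (a point): middle of a closed steel grinding jar, a lying cylinder 132 mm long: smooth body 46 mm in diameter from 54 mm behind this point to 42 mm ahead of it (grasp it here, across, closing level), fluted screw lid at the +x end and plain foot flange at the -x end, both 52 mm in diameter. x points along the jar to its lid, z is up as it lies in the rack.
- jar_b_mid (a point): middle of the second jar, like jar_a. The three jars look alike and lie in the seats in any order. Their weights differ by chance, 0.3 to 0.9 kg with contents, so weight does not tell which holds the ball.
- jar_c_mid (a point): middle of the third jar, like jar_a. In one jar only there is a 26 mm ball of 0.14 kg. It nearly fills the bore, so it rolls only along the jar's axis, up to 36 mm either side of the middle, and knocks at the ends; it rolls when tipped by more than about 3 degrees, takes about 0.3 s from end to end at 20, and stays put when level. The other jars hold nothing that moves.
- jar_a_lid (a point): middle of jar_a's lid face, 66 mm from its middle along x.
- jar_b_lid (a point): the same for jar_b. The ball can be felt as knocks along the jar's axis when it is shaken, or as the load shifting to the lower end when it is rocked: the held moment about the level axis across the jar differs by about 0.1 Nm between the ball's two ends.
- jar_c_lid (a point): the same for jar_c.
- seat_left (a point): where a jar's middle lies when it rests in the left-hand (+y) seat of the rack, 56 mm above the worktop. x points along the seated jar to its lid, away from the robot give or take the rack's yaw. The rack is fixed; each seat is a pair of 8 mm steel rods along x, 30 mm apart, axes 30 mm above the worktop, on which the jar lies lengthwise.
- seat_middle (a point): the same for the middle seat. Seats are 92 mm apart along the rack's y. The rods run between two aluminium cheek plates 8 mm thick, 262 mm long, top edge 42 mm above the worktop, inner faces 74 mm either side of the seat's middle along x: a seated jar has 8 mm of play at either end.
- seat_right (a point): the same for the right-hand (-y) seat. All axes of the seats are parallel.
- tray_rim (a point): centre of the mouth, at rim height (85 mm above the worktop), of the fixed white polystyrene tray, 154 x 244 mm outside, walls 18 mm, open at the top. y points along its long side, away from the robot; x along its short side, to the robot's right.
- beaker: glass beaker, 102 mm wide and 139 mm tall, a dropper standing in it to about 200 mm; fixed, always to the left of the jar rack; origin under its centre. An obstacle only.
- rack_front: white tube rack, 100 x 245 x 52 mm (long side along y), fixed, always just left of the jar rack; tubes, vials and a thermometer standing in it reach up to about 200 mm; origin under its centre. An obstacle only.
- squeeze_bottle: white squeeze wash bottle, red cap and bent spout, 70 x 111 x 191 mm, origin under its centre. A bystander.
- timer: small white bench timer, 24 x 70 x 66 mm, standing, origin under its centre. A bystander.

How it is judged (in metres and radians):
On the way, in this order (a step that is already met when the one before it is completed fails the run):
1. the left-hand jar, at least 30 mm above its seat and the other two lying in theirs, is tipped 14 degrees or more, lid end down (((horizontal distance between jar_a_mid and seat_left below 0.06 m and height (world z) of jar_a_mid above 0.086 m and angle between jar_a_mid's own x axis and vertical above 1.81 rad) or (horizontal distance between jar_b_mid and seat_left below 0.06 m and height (world z) of jar_b_mid above 0.086 m and angle between jar_b_mid's own x axis and vertical above 1.81 rad) or (horizontal distance between jar_c_mid and seat_left below 0.06 m and height (world z) of jar_c_mid above 0.086 m and angle between jar_c_mid's own x axis and vertical above 1.81 rad)) and distance between any of jar_a_mid, jar_b_mid, jar_c_mid and seat_middle below 0.016 m and distance between any of jar_a_mid, jar_b_mid, jar_c_mid and seat_right below 0.016 m), for 0.1 s.
2. the left-hand jar, at least 30 mm above its seat and the other two lying in theirs, is tipped 14 degrees or more, lid end up (((horizontal distance between jar_a_mid and seat_left below 0.06 m and height (world z) of jar_a_mid above 0.086 m and angle between jar_a_mid's own x axis and vertical below 1.33 rad) or (horizontal distance between jar_b_mid and seat_left below 0.06 m and height (world z) of jar_b_mid above 0.086 m and angle between jar_b_mid's own x axis and vertical below 1.33 rad) or (horizontal distance between jar_c_mid and seat_left below 0.06 m and height (world z) of jar_c_mid above 0.086 m and angle between jar_c_mid's own x axis and vertical below 1.33 rad)) and distance between any of jar_a_mid, jar_b_mid, jar_c_mid and seat_middle below 0.016 m and distance between any of jar_a_mid, jar_b_mid, jar_c_mid and seat_right below 0.016 m), for 0.1 s.
3. the middle jar, at least 30 mm above its seat and the other two lying in theirs, is tipped 14 degrees or more, lid end down (((horizontal distance between jar_a_mid and seat_middle below 0.06 m and height (world z) of jar_a_mid above 0.086 m and angle between jar_a_mid's own x axis and vertical above 1.81 rad) or (horizontal distance between jar_b_mid and seat_middle below 0.06 m and height (world z) of jar_b_mid above 0.086 m and angle between jar_b_mid's own x axis and vertical above 1.81 rad) or (horizontal distance between jar_c_mid and seat_middle below 0.06 m and height (world z) of jar_c_mid above 0.086 m and angle between jar_c_mid's own x axis and vertical above 1.81 rad)) and distance between any of jar_a_mid, jar_b_mid, jar_c_mid and seat_left below 0.016 m and distance between any of jar_a_mid, jar_b_mid, jar_c_mid and seat_right below 0.016 m), for 0.1 s.
4. the middle jar, at least 30 mm above its seat and the other two lying in theirs, is tipped 14 degrees or more, lid end up (((horizontal distance between jar_a_mid and seat_middle below 0.06 m and height (world z) of jar_a_mid above 0.086 m and angle between jar_a_mid's own x axis and vertical below 1.33 rad) or (horizontal distance between jar_b_mid and seat_middle below 0.06 m and height (world z) of jar_b_mid above 0.086 m and angle between jar_b_mid's own x axis and vertical below 1.33 rad) or (horizontal distance between jar_c_mid and seat_middle below 0.06 m and height (world z) of jar_c_mid above 0.086 m and angle between jar_c_mid's own x axis and vertical below 1.33 rad)) and distance between any of jar_a_mid, jar_b_mid, jar_c_mid and seat_left below 0.016 m and distance between any of jar_a_mid, jar_b_mid, jar_c_mid and seat_right below 0.016 m), for 0.1 s.
5. the right-hand jar, at least 30 mm above its seat and the other two lying in theirs, is tipped 14 degrees or more, lid end down (((horizontal distance between jar_a_mid and seat_right below 0.06 m and height (world z) of jar_a_mid above 0.086 m and angle between jar_a_mid's own x axis and vertical above 1.81 rad) or (horizontal distance between jar_b_mid and seat_right below 0.06 m and height (world z) of jar_b_mid above 0.086 m and angle between jar_b_mid's own x axis and vertical above 1.81 rad) or (horizontal distance between jar_c_mid and seat_right below 0.06 m and height (world z) of jar_c_mid above 0.086 m and angle between jar_c_mid's own x axis and vertical above 1.81 rad)) and distance between any of jar_a_mid, jar_b_mid, jar_c_mid and seat_left below 0.016 m and distance between any of jar_a_mid, jar_b_mid, jar_c_mid and seat_middle below 0.016 m), for 0.1 s.
6. the right-hand jar, at least 30 mm above its seat and the other two lying in theirs, is tipped 14 degrees or more, lid end up (((horizontal distance between jar_a_mid and seat_right below 0.06 m and height (world z) of jar_a_mid above 0.086 m and angle between jar_a_mid's own x axis and vertical below 1.33 rad) or (horizontal distance between jar_b_mid and seat_right below 0.06 m and height (world z) of jar_b_mid above 0.086 m and angle between jar_b_mid's own x axis and vertical below 1.33 rad) or (horizontal distance between jar_c_mid and seat_right below 0.06 m and height (world z) of jar_c_mid above 0.086 m and angle between jar_c_mid's own x axis and vertical below 1.33 rad)) and distance between any of jar_a_mid, jar_b_mid, jar_c_mid and seat_left below 0.016 m and distance between any of jar_a_mid, jar_b_mid, jar_c_mid and seat_middle below 0.016 m), for 0.1 s.
At the end, for the whole second after the job is handed in: The jar with the ball is held at rest by the fingers, its middle within 45 mm of the tray's middle and 50 to 170 mm above the rim, level within 12 and along the tray within 17 degrees, lid away from the robot; the other two lie within 16 mm of two seats (((distance between ball and jar_a_mid below 0.05 m and contact force between the fingers and jar_a above 3 N and height (world z) of jar_a_mid between 0.135 and 0.255 m and horizontal distance between jar_a_mid and tray_rim below 0.045 m and angle between jar_a_mid's own x axis and vertical between 1.36 and 1.78 rad and angle between the x axis of jar_a_mid and the y axis of tray_rim, either way round below 0.3 rad and y of jar_a_lid in the frame of tray_rim above 0 m and (distance between jar_b_mid and seat_left below 0.016 m or distance between jar_b_mid and seat_middle below 0.016 m or distance between jar_b_mid and seat_right below 0.016 m) and (distance between jar_c_mid and seat_left below 0.016 m or distance between jar_c_mid and seat_middle below 0.016 m or distance between jar_c_mid and seat_right below 0.016 m)) or (distance between ball and jar_b_mid below 0.05 m and contact force between the fingers and jar_b above 3 N and height (world z) of jar_b_mid between 0.135 and 0.255 m and horizontal distance between jar_b_mid and tray_rim below 0.045 m and angle between jar_b_mid's own x axis and vertical between 1.36 and 1.78 rad and angle between the x axis of jar_b_mid and the y axis of tray_rim, either way round below 0.3 rad and y of jar_b_lid in the frame of tray_rim above 0 m and (distance between jar_a_mid and seat_left below 0.016 m or distance between jar_a_mid and seat_middle below 0.016 m or distance between jar_a_mid and seat_right below 0.016 m) and (distance between jar_c_mid and seat_left below 0.016 m or distance between jar_c_mid and seat_middle below 0.016 m or distance between jar_c_mid and seat_right below 0.016 m)) or (distance between ball and jar_c_mid below 0.05 m and contact force between the fingers and jar_c above 3 N and height (world z) of jar_c_mid between 0.135 and 0.255 m and horizontal distance between jar_c_mid and tray_rim below 0.045 m and angle between jar_c_mid's own x axis and vertical between 1.36 and 1.78 rad and angle between the x axis of jar_c_mid and the y axis of tray_rim, either way round below 0.3 rad and y of jar_c_lid in the frame of tray_rim above 0 m and (distance between jar_a_mid and seat_left below 0.016 m or distance between jar_a_mid and seat_middle below 0.016 m or distance between jar_a_mid and seat_right below 0.016 m) and (distance between jar_b_mid and seat_left below 0.016 m or distance between jar_b_mid and seat_middle below 0.016 m or distance between jar_b_mid and seat_right below 0.016 m))) and linear speed of each of jar_a, jar_b, jar_c below 0.03 m/s); the arm keeps its last pose, push and grip.
It fails at once if a jar is dropped: it lies lower than in the rack (height (world z) of any of jar_a_mid, jar_b_mid, jar_c_mid below 0.036 m).
It fails at once if a bystander (wash bottle, timer) is pushed more than 20 mm (distance of any of squeeze_bottle, timer from where it was at the start of the episode above 0.02 m).
It also fails if it takes over 72 s, if anything falls off the work surface, if the arm or the gripper's body presses on something with over 40 N, if the wrist force passes 120 N, or if a joint passes its speed limit or range.

ROBOT

A 6-joint arm with a two-finger parallel gripper is mounted at the origin on a cart in front of the work surface, level with it; the furniture and walls round the work are solid. World frame = base frame: x ahead of the robot, y to its left, z up, the work surface at z = 0. Lengths are in mm, angles in rad, forces in N, time in s.
With the tool pointing down it reaches from about 350 to 775 mm from the base axis. Payload 7.3 kg.
Tool frame: the origin (TCP) lies at the very end of the fingers, on their centre line; the grasp point (between the pads) lies 19 mm behind it (bot.grip_point_offset is the distance from the TCP to the grasp point, in mm); z points along the fingers, y is the line along which they close (so a half turn about z gives the same grasp; the last joint's range is limited). The gripper opens to 92 mm and grips with 3 to 60 N. Pads are 19 mm wide; open, the fingers measure 130 mm over their backs; the gripper's body (75 mm by 190 mm) begins 47 mm behind the grasp point.
Start: joints at [-1.323, 0.342, 1.524, -0, 1.275, -0.146], TCP at [201.467, -484.828, 204.341] pointing down, gripper open.
Joint ranges: [-2.53, 2.53], [-0.77, 2.02], [0.04, 2.7], [-1, 4.14], [0.28, 2.66], [-3.11, 3.11]. Speed limits (rad/s): [2.57, 2.57, 3.14, 3.14, 3.14, 3.14].

INTERFACE

Orientations are given as [roll, pitch, yaw] about the fixed x, y, z axes, in that order (R = Rz(yaw) Ry(pitch) Rx(roll)).
In Python, from plant import bot gives the robot as it stands. The module is installed in compiled form; this text tells all that it offers.
- The arm moves only by the shell command python3 -m jog 'ROWS' [OPENING]. ROWS is JSON, a list of rows, each a list of 6 numbers: the shift along the tool's x, y, z in mm, then the turn, a rotation vector about the tool's x, y, z in rad. In form: [[dx, dy, dz, rx, ry, rz], ...]. A call has 1 to 12 rows; each row shifts and turns the commanded pose from where the row before left it, along the tool's axes as they then stand; what a row does not reach is not made up. A row lasts 1/10 s, in which the tool goes at most 50 mm and 8.59 degrees, less where a joint would pass 70% of its speed; a pose out of reach is approached as far as the arm can. A call with a gripper value outside its range is refused whole. OPENING is the opening in per cent of the stroke, from 0 (shut) to 100 (fully open), set as the call begins (- or left out, the last holds). The fingers move at their own pace and stop on an object; the grip force is fixed at half the most. Time passes only in rows, so rows that do not move let the fingers close. It gives the time, the measured TCP pose, the force, the opening and the grip force at its end, in the units of the state.
- bot.get_obs(): the state, without advancing time (a new reading comes with each control period).
- bot.capture(name): name is "scene" or "top" or "wrist"; returns the picture (420x560x3 uint8, red, green, blue); there is no depth.
- bot.camera_model(name): a dict with "fx", "fy", "cx", "cy" (pixels), "position" and "orientation" of the camera in the world; the wrist camera has in their place "T_tool_cam" (4x4, takes a point from camera to tool coordinates, whose origin is the TCP and whose axes are the flange's). Camera axes: x right, y down, z forward; pixel columns grow to the right and rows downward; lengths in mm; the calibration is good to about 2 mm. A picture is of the moment at which its call begins: read the wrist's pose just before it. camera_model takes no time and is no camera call.
- bot.close_job(): hands the job in; it is judged then, once.
Trained networks look in the newest picture that a camera, given by its name, has taken for a name from the list of things; names that differ only in an ending like _2 or _b are one class to them, and where a whole thing is asked for, a point or a joint stands for the part that bears it (a point fixed in the world has none). Each returns a list of dicts, best first, with "p" (0 to 1); they miss things now and then, are a little off and sometimes report something else, mostly with a low value. They report only what shows in the picture. A call takes as long as a camera call.
- bot.outline_of(target, camera): "mask" (420x560 bool, what is visible of it) and "pixel" ([column, row] in pixels, amid what is visible of it).
The state is a dict: "time": time; "joint_positions": joint angles; "dq": joint speeds; "tau": joint torques, N m; "tool_pos": TCP position; "tcp_rot": TCP orientation; "contact_force": force on the tool from outside, world axes, zero at the start; "moment": the same for the moment, N m; "grip_width": finger opening in mm; "finger_force": force on a finger pad.
Only numpy, scipy, OpenCV 4.12 (cv2) and the standard library are available. Lean on these libraries where they do the work, as an engineer would, in place of code of your own. Each camera call takes 0.05 s, during which the arm holds its last target. There are 200 camera calls.

## Working session

There is one attempt and no reset: what is moved stays moved. The work goes in short steps, Python scripts to look and compute and a shell command to move; the robot and the scene stay as the last step left them, time stands still between calls to the robot, and variables do not carry over. Pictures are saved under pics/ and viewed, at most 10 in all, crops included, and the job is handed in when it is done.

```bash
mkdir -p pics
cat > h.py <<'E'
import numpy as np, cv2
from scipy.spatial.transform import Rotation as R
from plant import bot
def save(n,f):
    im=bot.capture(n); cv2.imwrite('pics/'+f,im[:,:,::-1]); return im
def rot(o):
    o=np.array(o,float)
    if o.shape==(3,3): return o
    if o.size==4: return R.from_quat(o).as_matrix()
    return R.from_euler('xyz',o).as_matrix()
def cam(n):
    m=bot.camera_model(n)
    if 'T_tool_cam' in m:
        s=bot.get_obs(); T=np.eye(4); T[:3,:3]=rot(s['tcp_rot']); T[:3,3]=s['tool_pos']
        T=T@np.array(m['T_tool_cam']); return m,T[:3,:3],T[:3,3]
    return m,rot(m['orientation']),np.array(m['position'],float)
def pix2z(c,px,z):
    m,Rm,p=c; d=Rm@np.array([(px[0]-m['cx'])/m['fx'],(px[1]-m['cy'])/m['fy'],1]); return p+d*(z-p[2])/d[2]
def w2pix(c,w):
    m,Rm,p=c; q=Rm.T@(np.array(w)-p); return m['cx']+m['fx']*q[0]/q[2],m['cy']+m['fy']*q[1]/q[2]
E
python3 - <<'E'
from h import *
print(bot.get_obs()); 
for n in('top','scene'): save(n,n+'0.png'); print(bot.camera_model(n))
print(bot.camera_model('wrist'))
for t in('jar_a_mid','seat_left','tray_rim','rack_front','beaker','squeeze_bottle','timer'):
  for n in('top',):
    c=cam(n)
    for r in bot.outline_of(t,n):
      print(t,n,round(r['p'],2),r['pixel'],r['mask'].sum(),cv2.minAreaRect(np.argwhere(r['mask'])[:,::-1].astype(np.float32)),pix2z(c,r['pixel'],56).round())
E
```

```text
{'time': 0.0, 'joint_positions': array([-1.32300134e+00,  3.42729051e-01,  1.52499058e+00,  1.15153914e-05,
        1.27538190e+00, -1.45991538e-01]), 'dq': array([ 0.00092899, -0.00255363, -0.00216574, -0.00053424,  0.00110547,
        0.00059627]), 'tau': array([ 2.50297953e-04, -4.31242669e+01, -2.44224358e+01,  7.16382475e-02,
        5.60106570e-02, -1.31319239e-04]), 'tool_pos': array([ 201.35948435, -484.39201728,  203.65092361]), 'tcp_rot': array([-3.14010144e+00, -2.30395021e-04,  3.93782996e-01]), 'contact_force': array([-0.42832953,  0.33787255, -1.00762651]), 'moment': array([-0.04891882, -0.02575428, -0.01115196]), 'finger_force': 0.0, 'grip_width': 92.10664196311946}
{'fx': 528.0858080168965, 'fy': 528.0858080168965, 'cx': 276.70894741917624, 'cy': 209.27695448937962, 'position': array([ 315.65463072, -196.11140054, 1551.95789001]), 'orientation': array([-2.9701479 ,  0.01655103, -1.5965169 ])}
{'fx': 479.7017683702408, 'fy': 479.7017683702408, 'cx': 289.00746320328557, 'cy': 221.22049550835595, 'position': array([   31.33785694, -1160.49795601,   851.35436709]), 'orien
[... 1073 characters left out ...]
9 [147.8, 221.0] 2613 ((149.8235321044922, 218.79409790039062), (87.71796417236328, 35.58024215698242), 1.9091522693634033) [552. 194.  56.]
beaker top 0.8 [129.0, 253.2] 1470 ((129.9817657470703, 256.3248596191406), (45.792457580566406, 39.38875961303711), 25.016895294189453) [460. 246.  56.]
squeeze_bottle top 0.63 [424.4, 245.9] 751 ((432.4584045410156, 240.29324340820312), (26.99867057800293, 51.1694221496582), 43.91907501220703) [ 458. -593.   56.]
timer top 0.75 [219.7, 169.2] 265 ((220.0, 170.5), (11.0, 24.0), 90.0) [699. -15.  56.]
timer top 0.71 [152.8, 220.4] 2680 ((149.77500915527344, 218.58322143554688), (88.74710083007812, 35.86707305908203), 2.4540317058563232) [553. 179.  56.]
```

Run:
```python
import cv2
a=cv2.imread('pics/top0.png')[120:320,90:470]; cv2.imwrite('pics/topc.png',cv2.resize(a,(760,400),interpolation=3))
```

```text
(no output)
```

View pics/topc.png

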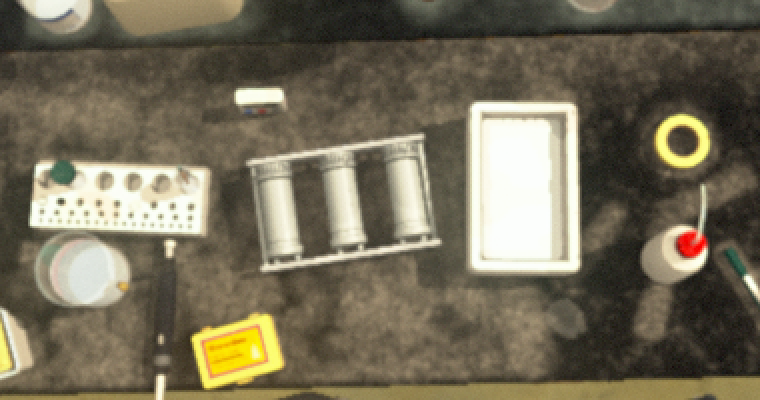

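View pics/scene0.png

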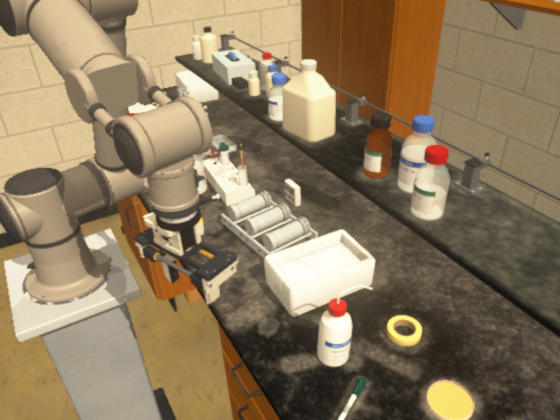

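Top view (crop = 2×, offset 90,120): the three jars are at full-image px ≈(229,226), (261,221) and (293,216). The rack is turned a little, the lids are at the top (+x), and the tray is at ≈(351,214). The scene view agrees. The area above the rack is free.

Run:
```python
from h import *
c=cam('top')
for nm,px,z in [('L',(229,226),56),('M',(261.5,221.5),56),('R',(293.5,216),56),('Lfoot',(232.5,245),60),('Llid',(225,202.5),60),
 ('c1',(214,201),42),('c2',(302,188),42),('c3',(310,241),42),('c4',(221,255),42),('tray',(351,214),85),('t1',(326,172),85),('t2',(378,172),85),('t3',(379,255),85),('t4',(325,255),85)]:
    print(nm,pix2z(c,px,z).round())
```

```text
L [531. -40.  56.]
M [ 541. -134.   56.]
R [ 554. -226.   56.]
Lfoot [475. -50.  60.]
Llid [599. -30.  60.]
c1 [607.   4.  42.]
c2 [ 639. -253.   42.]
c3 [ 483. -271.   42.]
c4 [449. -15.  42.]
tray [ 551. -387.   85.]
t1 [ 674. -322.   85.]
t2 [ 670. -469.   85.]
t3 [ 434. -458.   85.]
t4 [ 438. -309.   85.]
```

```bash
python3 -m jog '[[20,-8,-2,0,0,0],[40,-15,-2,0,0,0],[42,-16,-2,0,0,0],[42,-16,-2,0,0,0],[42,-16,-2,0,0,0],[42,-16,-2,0,0,0],[42,-16,-2,0,0,0],[42,-16,-2,0,0,0],[42,-16,-2,0,0,0],[42,-16,-2,0,0,0],[42,-16,-2,0,0,0],[39,-18,-2,0,0,0]]' && python3 -m jog '[[0,0,0,0,0,0.09],[0,0,0,0,0,0.09],[0,0,0,0,0,0.09],[0,0,0,0,0,0],[0,0,0,0,0,0]]' 76
python3 - <<'E'
from h import *
s=bot.get_obs(); print(s['time'],s['tool_pos'],s['tcp_rot'],s['joint_positions'],s['grip_width'])
c=cam('wrist'); save('wrist','w0.png')
np.savez('w0cam',R=c[1],p=c[2])
for t in('jar_a_mid','seat_left'):
    for r in bot.outline_of(t,'wrist'):
      m=r['mask']; (cx,cy),(w,h),a=cv2.minAreaRect(np.argwhere(m)[:,::-1].astype(np.float32))
      b=cv2.boxPoints(((cx,cy),(w,h),a)); z=56 if 'jar' in t else 42
      print(t,round(r['p'],2),r['pixel'],m.sum(),pix2z(c,(cx,cy),z).round(),[pix2z(c,q,z).round()[:2] for q in b])
E
```

```text
time: 1.65
tool_pos: [572.3, -129.5, 228.4]
tcp_rot: [3.141, -0.0, 0.394]
contact_force: [0.1, -0.3, -0.2]
grip_width: 92.1
finger_force: 0.0
time: 2.15
tool_pos: [570.9, -131.0, 228.3]
tcp_rot: [3.142, 0.0, 0.126]
contact_force: [0.1, 0.1, 0.4]
grip_width: 70.0
finger_force: 0.0
2.15 [ 570.91986049 -130.99514637  228.28624528] [3.14153576e+00 9.02872598e-05 1.26134939e-01] [-3.56290408e-01  4.39102715e-01  1.30786989e+00 -9.37354138e-05
  1.39467364e+00  1.08838740e+00] 70.02230152721242
jar_a_mid 0.65 [281.6, 213.0] 4551 [ 544. -132.   56.] [array([610., -96.]), array([ 616., -149.]), array([ 470., -171.]), array([ 463., -112.])]
seat_left 0.83 [280.2, 150.1] 3157 [ 551. -130.   42.] [array([614.,   7.]), array([ 646., -248.]), array([ 481., -285.]), array([445.,   2.])]
```

View pics/w0.png

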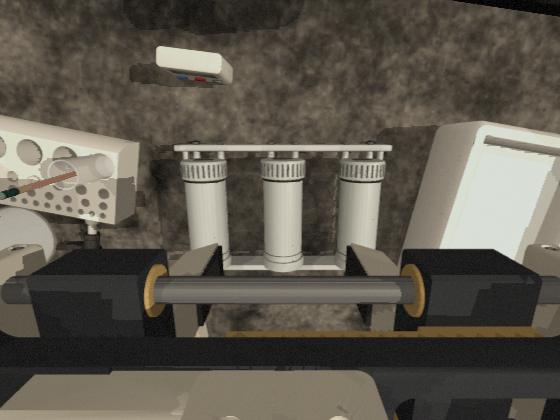

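The wrist view shows the rack square to the tool. The far cheek is at row ≈147 (cols 175–390) and the near cheek at row ≈262. The jar axes are at cols ≈205, 283 and 362, and the middle jar is on the camera centre line.

Run:
```python
from h import *
d=np.load('w0cam.npz'); m=bot.camera_model('wrist'); c=(m,d['R'],d['p'])
im=cv2.imread('pics/w0.png',0)
print('col245',list(enumerate(im[140:160,245],140)));print('near',list(enumerate(im[250:275,245],250)))
print('row152',im[149:152,168:182].mean(0).astype(int),im[147:149,384:396].mean(0).astype(int))
T=R.from_euler('z',0.126).as_matrix()
o=np.array([570.9,-131,0])
def loc(px,z): return (T.T@(pix2z(c,px,z)-o))[:2].round(1)
for px,z in[((175,145),42),((390,145),42),((245,145),42),((245,268),42),((245,256),42),((204.5,170),65),((283,170),65),((362,170),65),((208,230),62),((283,230),62),((358,230),62)]: print(px,loc(px,z))
# jar mid reprojections for guess
for i,y in((0,0),(1,-92),(-1,92)):
  for x in(-66,66):
    w=T@np.array([-28+x,y*1.0,0])+o+[0,0,82]; print(y,x,w2pix(c,w))
```

```text
col245 [(140, np.uint8(95)), (141, np.uint8(89)), (142, np.uint8(84)), (143, np.uint8(94)), (144, np.uint8(107)), (145, np.uint8(179)), (146, np.uint8(199)), (147, np.uint8(201)), (148, np.uint8(198)), (149, np.uint8(200)), (150, np.uint8(171)), (151, np.uint8(85)), (152, np.uint8(79)), (153, np.uint8(82)), (154, np.uint8(87)), (155, np.uint8(87)), (156, np.uint8(78)), (157, np.uint8(58)), (158, np.uint8(49)), (159, np.uint8(41))]
near [(250, np.uint8(48)), (251, np.uint8(73)), (252, np.uint8(79)), (253, np.uint8(52)), (254, np.uint8(52)), (255, np.uint8(61)), (256, np.uint8(93)), (257, np.uint8(92)), (258, np.uint8(94)), (259, np.uint8(92)), (260, np.uint8(96)), (261, np.uint8(91)), (262, np.uint8(94)), (263, np.uint8(109)), (264, np.uint8(114)), (265, np.uint8(174)), (266, np.uint8(196)), (267, np.uint8(200)), (268, np.uint8(197)), (269, np.uint8(178)), (270, np.uint8(73)), (271, np.uint8(57)), (272, np.uint8(61)), (273, np.uint8(61)), (274, np.uint8(59))]
row152 [ 56  57  55  55  51  53  97 130 140 140 140 144 148 150] [197 198 198 198 198 198 197 164  88  56  55  56]
(175, 145) [ 54.5 130.4]
(390, 145) [  54.4 -126. ]
(245, 145) [54.5 47. ]
(245, 268) [-105.8   52.5]
(245, 256) [-88.5  51.9]
(204.5, 170) [27.6 91.3]
(283, 170) [27.6  1.6]
(362, 170) [ 27.6 -88.7]
(208, 230) [-45.6  93. ]
(283, 230) [-45.6   1.7]
(358, 230) [-45.7 -89.6]
0 -66 (np.float64(284.4106749564893), np.float64(273.7208767810167))
0 66 (np.float64(284.4372219410607), np.float64(162.36945727673623))
-92 -66 (np.float64(361.31301833872664), np.float64(273.7019361217429))
-92 66 (np.float64(369.70270322929167), np.float64(162.3506216532507))
92 -66 (np.float64(207.50563457959623), np.float64(273.7398181045468))
92 66 (np.float64(199.1684251523684), np.float64(162.3882936326345))
```

```bash
python3 -m jog '[[-3,-9,5,0,0,0],[-5,-18,15,0,0,0],[-5,-20,15,0,0,0],[-5,-20,20,0,0,0],[-5,-16,20,0,0,0],[-3,-10,15,0,0,0],[0,0,10,0,0,0],[0,0,0,0,0,0],[0,0,0,0,0,0]]' 76
python3 - <<'E'
from h import *
s=bot.get_obs(); print(s['time'],s['tool_pos'],s['tcp_rot'],s['grip_width'],s['moment'])
save('wrist','w1.png')
E
```

```text
time: 3.2
tool_pos: [534.2, -42.4, 128.7]
tcp_rot: [3.141, -0.001, 0.124]
contact_force: [0.6, 0.2, 0.3]
grip_width: 69.9
finger_force: 0.0
3.2 [534.22637149 -42.40004995 128.73835183] [ 3.14105147e+00 -8.58056018e-04  1.23571302e-01] 69.90860634351134 [ 0.00776931 -0.00467871  0.02210389]
```

View pics/w1.png

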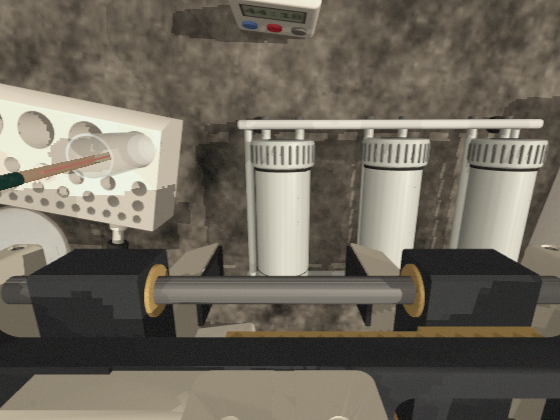

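The left jar body spans cols 257–309 (centre ≈283), midway between the fingers, so I descend straight and grip.

```bash
python3 -m jog '[[0,0,10,0,0,0],[0,0,18,0,0,0],[0,0,20,0,0,0],[0,0,20,0,0,0],[0,0,14,0,0,0],[0,0,8,0,0,0],[0,0,0,0,0,0],[0,0,0,0,0,0]]' && python3 -m jog '[[0,0,0,0,0,0],[0,0,0,0,0,0],[0,0,0,0,0,0],[0,0,0,0,0,0],[0,0,0,0,0,0],[0,0,0,0,0,0],[0,0,0,0,0,0]]' 20
```

```text
time: 4.05
tool_pos: [534.1, -42.1, 38.7]
tcp_rot: [3.141, -0.001, 0.124]
contact_force: [1.0, 0.6, 0.4]
grip_width: 70.4
finger_force: 0.0
time: 4.75
tool_pos: [533.8, -41.4, 38.7]
tcp_rot: [-3.141, -0.001, 0.124]
contact_force: [0.2, 4.8, 6.1]
grip_width: 44.9
finger_force: 30.0
```

```bash
cat > meas.py <<'E'
from h import *
A=[]
for i in range(6):
    bot.capture('wrist'); s=bot.get_obs(); y=rot(s['tcp_rot'])[:,1]
    A.append(np.r_[np.dot(s['moment'],y),s['contact_force'][2],np.dot(s['contact_force'],rot(s['tcp_rot'])[:,0])])
A=np.array(A); print('M_y %.4f sd %.4f Fz %.2f Fx %.2f'%(A[:,0].mean(),A[:,0].std(),A[:,1].mean(),A[:,2].mean()),'t %.2f'%s['time'],s['tool_pos'].round(1),s['tcp_rot'].round(3),s['grip_width'].round(1))
E
python3 -m jog '[[0,0,-8,0,0,0],[0,0,-18,0,0,0],[0,0,-24,0,0,0],[0,0,-24,0,0,0],[0,0,-18,0,0,0],[0,0,-8,0,0,0],[0,0,0,0,0,0],[0,0,0,0,0,0],[0,0,0,0,0,0]]' && python3 meas.py
```

```text
time: 5.65
tool_pos: [532.9, -41.8, 137.0]
tcp_rot: [-3.141, 0.002, 0.124]
contact_force: [1.0, -1.1, -5.6]
grip_width: 44.5
finger_force: 30.0Traceback (most recent call last):
  File "meas.py", line 6, in <module>
    A=np.array(A); print('M_y %.4f sd %.4f Fz %.2f Fx %.2f'%(A[:,0].mean(),A[:,0].std(),A[:,1].mean(),A[:,2].mean()),'t %.2f'%s['time'],s['tool_pos'].round(1),s['tcp_rot'].round(3),s['grip_width'].round(1))
                                                                                                                                                                                     ^^^^^^^^^^^^^^^^^^^^^
AttributeError: 'float' object has no attribute 'round'
```

```bash
python3 -m jog '[[0,0,0,0,-0.07,0],[0,0,0,0,-0.1,0],[0,0,0,0,-0.1,0],[0,0,0,0,-0.08,0],[0,0,0,0,0,0],[0,0,0,0,0,0],[0,0,0,0,0,0],[0,0,0,0,0,0],[0,0,0,0,0,0],[0,0,0,0,0,0]]' && python3 meas.py
```

```text
time: 6.95
tool_pos: [533.6, -42.0, 138.8]
tcp_rot: [3.141, 0.349, 0.123]
contact_force: [0.1, 0.5, -4.7]
grip_width: 44.3
finger_force: 30.0Traceback (most recent call last):
  File "meas.py", line 6, in <module>
    A=np.array(A); print('M_y %.4f sd %.4f Fz %.2f Fx %.2f'%(A[:,0].mean(),A[:,0].std(),A[:,1].mean(),A[:,2].mean()),'t %.2f'%s['time'],s['tool_pos'].round(1),s['tcp_rot'].round(3),s['grip_width'].round(1))
                                                                                                                                                                                     ^^^^^^^^^^^^^^^^^^^^^
AttributeError: 'float' object has no attribute 'round'
```

Lid-down is held. I'll measure here, come back to level, measure, then lid up, then level again. At level the ball stays put, so the two level readings compare directly.

```bash
sed -i "s/s\['grip_width'\].round(1)/round(s['grip_width'],1)/" meas.py; python3 meas.py; python3 -m jog '[[0,0,0,0,0.08,0],[0,0,0,0,0.1,0],[0,0,0,0,0.1,0],[0,0,0,0,0.07,0],[0,0,0,0,0,0],[0,0,0,0,0,0],[0,0,0,0,0,0]]' && python3 meas.py
```

```text
M_y 0.4949 sd 0.0262 Fz -4.81 Fx 1.54 t 7.55 [533.7 -41.9 138.3] [3.142 0.35  0.124] 44.4
time: 8.25
tool_pos: [534.2, -42.0, 138.3]
tcp_rot: [3.141, 0.001, 0.124]
contact_force: [-0.4, -0.3, -4.2]
grip_width: 44.6
finger_force: 30.0
M_y 0.0139 sd 0.0260 Fz -4.50 Fx -0.05 t 8.55 [533.8 -41.8 138. ] [-3.141e+00  1.000e-03  1.240e-01] 44.4
```

```bash
python3 -m jog '[[0,0,0,0,0.07,0],[0,0,0,0,0.1,0],[0,0,0,0,0.1,0],[0,0,0,0,0.08,0],[0,0,0,0,0,0],[0,0,0,0,0,0],[0,0,0,0,0,0],[0,0,0,0,0,0]]' && python3 meas.py;  python3 -m jog '[[0,0,0,0,-0.08,0],[0,0,0,0,-0.1,0],[0,0,0,0,-0.1,0],[0,0,0,0,-0.07,0],[0,0,0,0,0,0],[0,0,0,0,0,0],[0,0,0,0,0,0]]' && python3 meas.py
```

```text
time: 9.35
tool_pos: [534.6, -41.9, 138.5]
tcp_rot: [3.141, -0.35, 0.125]
contact_force: [-0.0, -0.4, -4.2]
grip_width: 44.3
finger_force: 30.0
M_y -0.5249 sd 0.0278 Fz -4.70 Fx -1.66 t 9.65 [533.8 -41.8 138.2] [ 3.142 -0.35   0.124] 44.4
time: 10.35
tool_pos: [533.0, -41.8, 138.1]
tcp_rot: [-3.141, -0.0, 0.124]
contact_force: [-0.9, 0.0, -3.9]
grip_width: 44.2
finger_force: 30.0
M_y -0.0058 sd 0.0266 Fz -4.40 Fx 0.22 t 10.65 [533.5 -42.  138.5] [ 3.141e+00 -1.000e-03  1.230e-01] 44.3
```

Left jar: the level readings differ by 0.02 Nm, which is noise, so no ball. I lay it back.

```bash
python3 -m jog '[[0,0,10,0,0,0],[0,0,20,0,0,0],[0,0,24,0,0,0],[0,0,22,0,0,0],[0,0,14,0,0,0],[0,0,6,0,0,0],[0,0,3.5,0,0,0],[0,0,0,0,0,0],[0,0,0,0,0,0],[0,0,0,0,0,0]]' && python3 -m jog '[[0,0,0,0,0,0],[0,0,0,0,0,0],[0,0,0,0,0,0],[0,0,0,0,0,0],[0,0,0,0,0,0]]' 76 && python3 -m jog '[[0,0,-8,0,0,0],[0,0,-18,0,0,0],[0,0,-25,0,0,0],[0,0,-25,0,0,0],[0,10,-12,0,0,0],[0,18,-4,0,0,0],[0,24,0,0,0,0],[0,22,0,0,0,0],[0,12,0,0,0,0],[0,5.5,0,0,0,0],[0,0,0,0,0,0],[0,0,0,0,0,0]]'
python3 - <<'E'
from h import *
save('wrist','w2.png')
E
```

```text
time: 11.65
tool_pos: [534.3, -42.0, 39.3]
tcp_rot: [3.141, -0.001, 0.124]
contact_force: [0.1, 0.3, -2.7]
grip_width: 44.9
finger_force: 30.0
time: 12.15
tool_pos: [533.9, -42.0, 39.0]
tcp_rot: [3.141, -0.0, 0.124]
contact_force: [-0.1, -0.6, 0.2]
grip_width: 69.4
finger_force: 0.0
time: 13.35
tool_pos: [544.8, -132.0, 130.8]
tcp_rot: [-3.141, 0.0, 0.124]
contact_force: [-0.2, -0.0, 0.1]
grip_width: 69.9
finger_force: 0.0
```

View pics/w2.png

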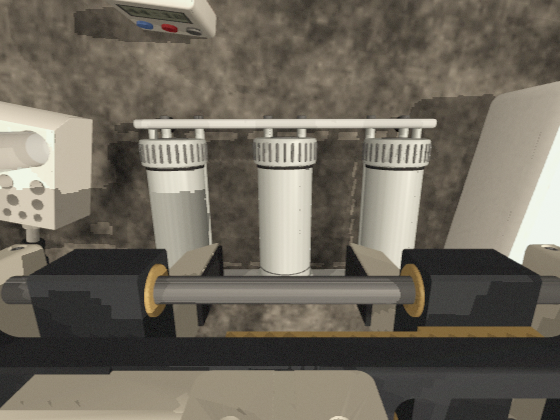

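The left jar is back in its seat at cols ≈140–210, level with the others. The middle jar is centred at col ≈285. I descend on it.

```bash
python3 -m jog '[[0,0,10,0,0,0],[0,0,18,0,0,0],[0,0,20,0,0,0],[0,0,20,0,0,0],[0,0,15,0,0,0],[0,0,9,0,0,0],[0,0,0,0,0,0],[0,0,0,0,0,0]]' && python3 -m jog '[[0,0,0,0,0,0],[0,0,0,0,0,0],[0,0,0,0,0,0],[0,0,0,0,0,0],[0,0,0,0,0,0],[0,0,0,0,0,0]]' 20 && python3 -m jog '[[0,0,-8,0,0,0],[0,0,-18,0,0,0],[0,0,-24,0,0,0],[0,0,-24,0,0,0],[0,0,-18,0,0,0],[0,0,-8,0,0,0],[0,0,0,0,0,0],[0,0,0,0,0,0]]' && python3 -m jog '[[0,0,0,0,-0.07,0],[0,0,0,0,-0.1,0],[0,0,0,0,-0.1,0],[0,0,0,0,-0.08,0],[0,0,0,0,0,0],[0,0,0,0,0,0],[0,0,0,0,0,0],[0,0,0,0,0,0],[0,0,0,0,0,0],[0,0,0,0,0,0]]' && python3 meas.py
```

```text
time: 14.2
tool_pos: [545.2, -132.6, 39.0]
tcp_rot: [3.141, -0.0, 0.124]
contact_force: [1.3, 0.6, 0.2]
grip_width: 70.0
finger_force: 0.0
time: 14.8
tool_pos: [545.2, -132.5, 39.5]
tcp_rot: [3.141, -0.001, 0.124]
contact_force: [-1.4, 1.5, 6.0]
grip_width: 43.5
finger_force: 40.5
time: 15.6
tool_pos: [544.2, -132.4, 137.6]
tcp_rot: [-3.141, 0.002, 0.124]
contact_force: [0.2, 0.2, -6.4]
grip_width: 43.4
finger_force: 30.4
time: 16.6
tool_pos: [544.9, -132.8, 139.4]
tcp_rot: [3.141, 0.349, 0.123]
contact_force: [-0.2, 0.3, -6.0]
grip_width: 42.8
finger_force: 30.5
M_y 0.5551 sd 0.0206 Fz -6.49 Fx 2.34 t 16.90 [ 545.  -132.7  138.8] [3.141 0.35  0.124] 43.1
```

```bash
python3 -m jog '[[0,0,0,0,0.08,0],[0,0,0,0,0.1,0],[0,0,0,0,0.1,0],[0,0,0,0,0.07,0],[0,0,0,0,0,0],[0,0,0,0,0,0],[0,0,0,0,0,0]]' && python3 meas.py;  python3 -m jog '[[0,0,0,0,0.07,0],[0,0,0,0,0.1,0],[0,0,0,0,0.1,0],[0,0,0,0,0.08,0],[0,0,0,0,0,0],[0,0,0,0,0,0],[0,0,0,0,0,0],[0,0,0,0,0,0]]' && python3 meas.py;  python3 -m jog '[[0,0,0,0,-0.08,0],[0,0,0,0,-0.1,0],[0,0,0,0,-0.1,0],[0,0,0,0,-0.07,0],[0,0,0,0,0,0],[0,0,0,0,0,0],[0,0,0,0,0,0]]' && python3 meas.py
```

```text
time: 17.6
tool_pos: [545.5, -132.7, 138.7]
tcp_rot: [3.141, 0.001, 0.124]
contact_force: [0.3, -0.6, -5.9]
grip_width: 43.4
finger_force: 30.3
M_y -0.0573 sd 0.0182 Fz -6.11 Fx 0.34 t 17.90 [ 545.1 -132.6  138.5] [-3.141e+00  1.000e-03  1.240e-01] 43.5
time: 18.7
tool_pos: [545.9, -132.7, 139.1]
tcp_rot: [3.141, -0.35, 0.125]
contact_force: [0.1, 0.6, -6.0]
grip_width: 41.1
finger_force: 24.5
M_y -0.5722 sd 0.0307 Fz -6.02 Fx -1.93 t 19.00 [ 545.1 -132.6  138.8] [ 3.142 -0.35   0.124] 41.3
time: 19.7
tool_pos: [544.4, -132.6, 138.6]
tcp_rot: [-3.141, -0.001, 0.123]
contact_force: [-0.5, 0.5, -6.3]
grip_width: 30.8
finger_force: 30.9
M_y 0.0233 sd 0.0358 Fz -6.27 Fx -0.03 t 20.00 [ 544.8 -132.9  139. ] [ 3.141e+00 -1.000e-03  1.230e-01] 30.4
```

The grip width is falling (43 → 30 mm), which means the jar is slipping down out of the pads. I lower it into its seat at once.

```bash
python3 -m jog '[[0,0,15,0,0,0],[0,0,25,0,0,0],[0,0,22,0,0,0],[0,0,12,0,0,0],[0,0,7,0,0,0],[0,0,3,0,0,0]]' && python3 meas.py
```

```text
time: 20.6
tool_pos: [545.4, -132.7, 54.9]
tcp_rot: [3.141, -0.001, 0.124]
contact_force: [0.8, 1.0, -4.6]
grip_width: 30.8
finger_force: 34.9
M_y -0.0309 sd 0.0247 Fz 0.01 Fx 0.14 t 20.90 [ 546.  -133.2   56.3] [ 3.14e+00 -3.00e-03  1.24e-01] 18.3
```

```bash
python3 -m jog '[[0,0,0,0,0,0],[0,0,0,0,0,0],[0,0,0,0,0,0],[0,0,0,0,0,0],[0,0,0,0,0,0],[0,0,0,0,0,0]]' 76 && python3 -m jog '[[0,0,-12,0,0,0],[0,0,-24,0,0,0],[0,0,-24,0,0,0],[0,0,-14,0,0,0],[0,0,0,0,0,0],[0,0,0,0,0,0]]'
python3 - <<'E'
from h import *
save('wrist','w3.png')
E
```

```text
time: 21.5
tool_pos: [545.0, -132.7, 54.8]
tcp_rot: [3.142, 0.0, 0.124]
contact_force: [0.3, -0.2, 0.8]
grip_width: 61.7
finger_force: 0.0
time: 22.1
tool_pos: [544.9, -132.7, 129.1]
tcp_rot: [3.141, -0.0, 0.124]
contact_force: [-0.4, 0.5, -0.3]
grip_width: 69.6
finger_force: 0.0
```

View pics/w3.png

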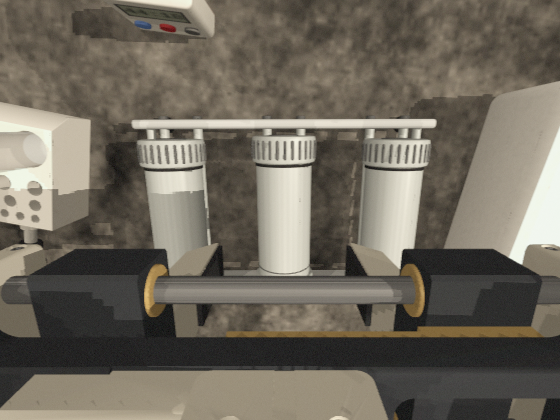

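All three are seated and the middle jar sits as before. I regrip it about 8 mm deeper and repeat the rocking, watching the grip width.

```bash
python3 -m jog '[[0,0,10,0,0,0],[0,0,20,0,0,0],[0,0,22,0,0,0],[0,0,22,0,0,0],[0,0,16,0,0,0],[0,0,8,0,0,0],[0,0,0,0,0,0],[0,0,0,0,0,0]]' && python3 -m jog '[[0,0,0,0,0,0],[0,0,0,0,0,0],[0,0,0,0,0,0],[0,0,0,0,0,0],[0,0,0,0,0,0],[0,0,0,0,0,0]]' 20
```

```text
time: 22.95
tool_pos: [545.1, -132.8, 30.8]
tcp_rot: [3.142, 0.0, 0.124]
contact_force: [-0.5, 1.0, -0.0]
grip_width: 69.6
finger_force: 0.0
time: 23.55
tool_pos: [545.2, -132.6, 31.3]
tcp_rot: [3.141, -0.001, 0.124]
contact_force: [-0.2, 2.4, 5.0]
grip_width: 45.2
finger_force: 30.0
```

```bash
python3 -m jog '[[0,0,-8,0,0,0],[0,0,-18,0,0,0],[0,0,-24,0,0,0],[0,0,-24,0,0,0],[0,0,-18,0,0,0],[0,0,-8,0,0,0],[0,0,0,0,0,0]]' && python3 -m jog '[[0,0,0,0,-0.07,0],[0,0,0,0,-0.1,0],[0,0,0,0,-0.1,0],[0,0,0,0,-0.08,0],[0,0,0,0,0,0],[0,0,0,0,0,0],[0,0,0,0,0,0],[0,0,0,0,0,0],[0,0,0,0,0.08,0],[0,0,0,0,0.1,0],[0,0,0,0,0.1,0],[0,0,0,0,0.07,0]]' && python3 -m jog '[[0,0,0,0,0,0],[0,0,0,0,0,0],[0,0,0,0,0,0]]' && python3 meas.py
```

```text
time: 24.25
tool_pos: [545.1, -132.8, 131.2]
tcp_rot: [3.141, -0.001, 0.124]
contact_force: [0.4, -0.3, -6.8]
grip_width: 45.5
finger_force: 29.9
time: 25.45
tool_pos: [543.9, -132.9, 132.0]
tcp_rot: [3.14, -0.004, 0.123]
contact_force: [1.1, -0.6, -5.2]
grip_width: 45.7
finger_force: 29.9
time: 25.75
tool_pos: [545.4, -132.8, 131.1]
tcp_rot: [3.141, 0.0, 0.124]
contact_force: [0.2, 0.1, -6.5]
grip_width: 45.3
finger_force: 29.9
M_y -0.0518 sd 0.0108 Fz -6.17 Fx 0.24 t 26.05 [ 545.1 -132.5  130.4] [-3.141e+00  1.000e-03  1.240e-01] 45.2
```

The grip is steady now. Next, lid up.

```bash
python3 -m jog '[[0,0,0,0,0.07,0],[0,0,0,0,0.1,0],[0,0,0,0,0.1,0],[0,0,0,0,0.08,0],[0,0,0,0,0,0],[0,0,0,0,0,0],[0,0,0,0,0,0],[0,0,0,0,0,0],[0,0,0,0,-0.08,0],[0,0,0,0,-0.1,0],[0,0,0,0,-0.1,0],[0,0,0,0,-0.07,0]]' && python3 -m jog '[[0,0,0,0,0,0],[0,0,0,0,0,0],[0,0,0,0,0,0]]' && python3 meas.py
```

```text
time: 27.25
tool_pos: [546.6, -132.8, 131.4]
tcp_rot: [3.139, 0.002, 0.124]
contact_force: [0.5, 0.9, -6.8]
grip_width: 45.6
finger_force: 29.9
time: 27.55
tool_pos: [544.5, -132.5, 130.5]
tcp_rot: [-3.141, -0.0, 0.124]
contact_force: [-0.7, -0.7, -6.3]
grip_width: 45.6
finger_force: 29.9
M_y 0.0129 sd 0.0454 Fz -6.13 Fx 0.18 t 27.85 [ 544.8 -132.9  131.1] [ 3.141e+00 -1.000e-03  1.230e-01] 45.9
```

Middle jar: two trials differ by −0.08 and −0.065 Nm, with the sign the ball would give, so the ball is probably here. I lay it back and test the right jar with the deeper grip.

```bash
python3 -m jog '[[0,0,10,0,0,0],[0,0,20,0,0,0],[0,0,24,0,0,0],[0,0,22,0,0,0],[0,0,14,0,0,0],[0,0,6,0,0,0],[0,0,3.5,0,0,0],[0,0,0,0,0,0],[0,0,0,0,0,0]]' && python3 -m jog '[[0,0,0,0,0,0],[0,0,0,0,0,0],[0,0,0,0,0,0],[0,0,0,0,0,0],[0,0,0,0,0,0]]' 76 && python3 -m jog '[[0,0,-10,0,0,0],[0,0,-20,0,0,0],[0,0,-25,0,0,0],[0,0,-25,0,0,0],[0,10,-15,0,0,0],[0,18,-5,0,0,0],[0,24,0,0,0,0],[0,22,0,0,0,0],[0,12,0,0,0,0],[0,6,0,0,0,0],[0,0,0,0,0,0],[0,0,0,0,0,0]]'
python3 - <<'E'
from h import *
save('wrist','w4.png')
E
```

```text
time: 28.75
tool_pos: [545.7, -132.9, 32.0]
tcp_rot: [3.141, -0.002, 0.124]
contact_force: [-0.0, 0.1, -6.2]
grip_width: 45.5
finger_force: 29.9
time: 29.25
tool_pos: [545.2, -132.8, 31.6]
tcp_rot: [3.141, -0.001, 0.124]
contact_force: [0.3, -1.2, 0.4]
grip_width: 69.6
finger_force: 0.0
time: 30.45
tool_pos: [556.1, -223.4, 131.1]
tcp_rot: [-3.141, 0.001, 0.124]
contact_force: [0.7, 0.6, -0.1]
grip_width: 69.9
finger_force: 0.0
```

View pics/w4.png

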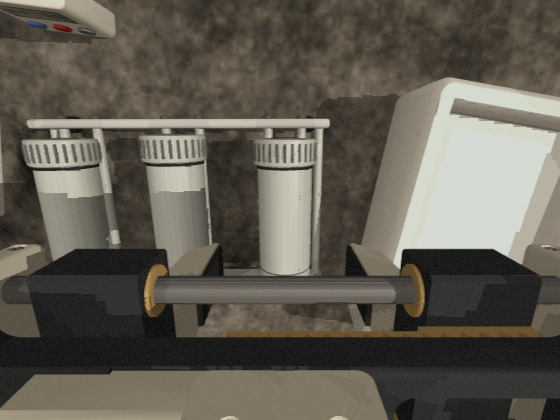

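Left and middle are seated. The right jar is centred at col ≈285, and the tray wall is clear of the gripper (rim 85 mm, body at about 97 mm).

```bash
python3 -m jog '[[0,0,10,0,0,0],[0,0,20,0,0,0],[0,0,22,0,0,0],[0,0,22,0,0,0],[0,0,17,0,0,0],[0,0,8,0,0,0],[0,0,0,0,0,0],[0,0,0,0,0,0]]' && python3 -m jog '[[0,0,0,0,0,0],[0,0,0,0,0,0],[0,0,0,0,0,0],[0,0,0,0,0,0],[0,0,0,0,0,0],[0,0,0,0,0,0]]' 20 && python3 -m jog '[[0,0,-8,0,0,0],[0,0,-18,0,0,0],[0,0,-24,0,0,0],[0,0,-24,0,0,0],[0,0,-18,0,0,0],[0,0,-8,0,0,0],[0,0,0,0,0,0]]' && python3 -m jog '[[0,0,0,0,-0.07,0],[0,0,0,0,-0.1,0],[0,0,0,0,-0.1,0],[0,0,0,0,-0.08,0],[0,0,0,0,0,0],[0,0,0,0,0,0],[0,0,0,0,0,0],[0,0,0,0,0,0],[0,0,0,0,0.08,0],[0,0,0,0,0.1,0],[0,0,0,0,0.1,0],[0,0,0,0,0.07,0]]' && python3 -m jog '[[0,0,0,0,0,0],[0,0,0,0,0,0],[0,0,0,0,0,0]]' && python3 meas.py
```

```text
time: 31.3
tool_pos: [556.7, -224.0, 32.8]
tcp_rot: [3.141, -0.001, 0.124]
contact_force: [-0.1, 1.1, 1.1]
grip_width: 69.9
finger_force: 0.0
time: 31.9
tool_pos: [556.5, -223.8, 32.8]
tcp_rot: [3.141, -0.001, 0.124]
contact_force: [-0.9, 2.7, 4.6]
grip_width: 45.6
finger_force: 30.0
time: 32.6
tool_pos: [556.5, -224.3, 132.8]
tcp_rot: [3.141, -0.001, 0.124]
contact_force: [-1.1, -0.2, -4.1]
grip_width: 45.4
finger_force: 30.0
time: 33.8
tool_pos: [555.4, -224.3, 133.7]
tcp_rot: [3.14, -0.005, 0.123]
contact_force: [0.0, -0.6, -4.9]
grip_width: 45.6
finger_force: 30.0
time: 34.1
tool_pos: [556.7, -224.1, 132.5]
tcp_rot: [3.141, 0.001, 0.124]
contact_force: [-0.8, 0.5, -5.2]
grip_width: 45.8
finger_force: 30.0
M_y -0.0236 sd 0.0090 Fz -5.15 Fx 0.12 t 34.40 [ 556.6 -223.8  131.9] [-3.141e+00  1.000e-03  1.240e-01] 45.7
```

```bash
python3 -m jog '[[0,0,0,0,0.07,0],[0,0,0,0,0.1,0],[0,0,0,0,0.1,0],[0,0,0,0,0.08,0],[0,0,0,0,0,0],[0,0,0,0,0,0],[0,0,0,0,0,0],[0,0,0,0,0,0],[0,0,0,0,-0.08,0],[0,0,0,0,-0.1,0],[0,0,0,0,-0.1,0],[0,0,0,0,-0.07,0]]' && python3 -m jog '[[0,0,0,0,0,0],[0,0,0,0,0,0],[0,0,0,0,0,0]]' && python3 meas.py
```

```text
time: 35.6
tool_pos: [557.8, -223.9, 132.9]
tcp_rot: [3.14, 0.002, 0.124]
contact_force: [0.3, 0.4, -5.8]
grip_width: 45.7
finger_force: 30.0
time: 35.9
tool_pos: [555.9, -223.9, 132.1]
tcp_rot: [-3.141, -0.0, 0.124]
contact_force: [-0.1, -0.0, -5.4]
grip_width: 45.4
finger_force: 30.0
M_y -0.0350 sd 0.0225 Fz -5.45 Fx -0.33 t 36.20 [ 556.1 -224.2  132.6] [ 3.141 -0.     0.123] 45.5
```

Right jar: the difference is 0.01 Nm, so no ball. The ball is in the middle jar. I lay the right one back and fetch the middle.

```bash
python3 -m jog '[[0,0,10,0,0,0],[0,0,20,0,0,0],[0,0,24,0,0,0],[0,0,22,0,0,0],[0,0,14,0,0,0],[0,0,6,0,0,0],[0,0,3.5,0,0,0],[0,0,0,0,0,0],[0,0,0,0,0,0]]' && python3 -m jog '[[0,0,0,0,0,0],[0,0,0,0,0,0],[0,0,0,0,0,0],[0,0,0,0,0,0],[0,0,0,0,0,0]]' 76 && python3 -m jog '[[0,0,-10,0,0,0],[0,0,-20,0,0,0],[0,0,-25,0,0,0],[0,0,-25,0,0,0],[0,-10,-15,0,0,0],[0,-18,-5,0,0,0],[0,-24,0,0,0,0],[0,-22,0,0,0,0],[0,-12,0,0,0,0],[0,-6,0,0,0,0],[0,0,0,0,0,0],[0,0,0,0,0,0]]'
python3 - <<'E'
from h import *
save('wrist','w5.png')
E
```

```text
time: 37.1
tool_pos: [557.1, -224.4, 33.7]
tcp_rot: [3.14, -0.002, 0.124]
contact_force: [-0.2, 0.3, -4.9]
grip_width: 45.3
finger_force: 30.0
time: 37.6
tool_pos: [556.5, -224.1, 33.1]
tcp_rot: [3.141, -0.0, 0.124]
contact_force: [-0.1, 0.3, 0.2]
grip_width: 69.7
finger_force: 0.0
time: 38.8
tool_pos: [545.1, -133.1, 132.6]
tcp_rot: [3.141, 0.0, 0.124]
contact_force: [-0.8, 0.2, 0.7]
grip_width: 69.8
finger_force: 0.0
```

View pics/w5.png

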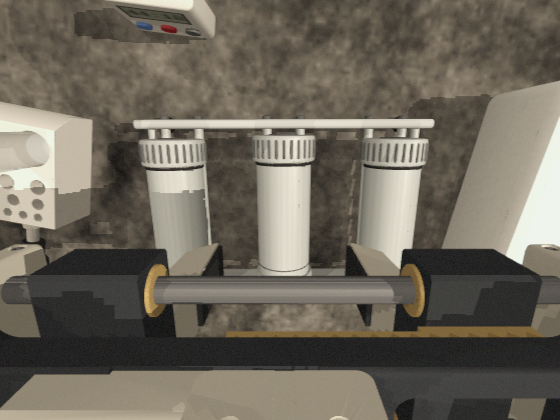

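All three are seated. I grip the middle jar, lift it and carry it to the tray.

```bash
python3 -m jog '[[0,0,10,0,0,0],[0,0,20,0,0,0],[0,0,23,0,0,0],[0,0,23,0,0,0],[0,0,17,0,0,0],[0,0,8,0,0,0],[0,0,0,0,0,0],[0,0,0,0,0,0]]' && python3 -m jog '[[0,0,0,0,0,0],[0,0,0,0,0,0],[0,0,0,0,0,0],[0,0,0,0,0,0],[0,0,0,0,0,0],[0,0,0,0,0,0]]' 20 && python3 -m jog '[[0,0,-8,0,0,0],[0,0,-18,0,0,0],[0,0,-25,0,0,0],[0,0,-25,0,0,0],[0,0,-25,0,0,0],[0,0,-20,0,0,0],[0,0,-10,0,0,0],[0,0,0,0,0,0],[0,0,0,0,0,0]]'
```

```text
time: 39.65
tool_pos: [545.3, -133.1, 32.1]
tcp_rot: [3.141, -0.001, 0.123]
contact_force: [0.7, -0.7, 1.2]
grip_width: 69.8
finger_force: 0.0
time: 40.25
tool_pos: [545.2, -132.5, 32.3]
tcp_rot: [3.141, -0.001, 0.124]
contact_force: [-0.9, 2.0, 5.7]
grip_width: 45.4
finger_force: 30.0
time: 41.15
tool_pos: [544.2, -132.5, 161.5]
tcp_rot: [-3.141, 0.002, 0.124]
contact_force: [-0.1, 0.4, -6.7]
grip_width: 45.3
finger_force: 30.0
```

```bash
python3 -m jog '[[-1,10,0,0,0,0],[-2,20,0,0,0,0],[-3,30,0,0,0,0],[-3,34,0,0,0,0],[-3,34,0,0,0,0],[-3,34,0,0,0,0],[-3,34,0,0,0,0],[-3,30,0,0,0,0],[-2,18,0,0,0,0],[-1,9,0,0,0,0],[0,0,0,0,0,0.06],[0,0,0,0,0,0.06]]' && python3 -m jog '[[0,0,0,0,0,0.044],[0,0,0,0,0,0],[0,0,0,0,0,0],[0,0,0,0,0,0]]'
python3 - <<'E'
from h import *
c=cam('top'); im=bot.capture('top'); cv2.imwrite('pics/top1.png',cv2.resize(im[120:320,170:450,::-1],(784,560),interpolation=3))
for t in('tray_rim','jar_a_mid'):
    for r in bot.outline_of(t,'top'):
      print(t,round(r['p'],2),r['mask'].sum(),pix2z(c,r['pixel'],187 if 'jar' in t and r['pixel'][0]>315 else 60).round())
E
```

```text
time: 42.35
tool_pos: [551.8, -386.7, 161.4]
tcp_rot: [-3.14, 0.002, 0.001]
contact_force: [0.2, -0.7, -6.5]
grip_width: 45.5
finger_force: 30.0
time: 42.75
tool_pos: [552.4, -386.4, 162.5]
tcp_rot: [-3.141, 0.0, -0.039]
contact_force: [-0.9, 0.9, -6.0]
grip_width: 45.2
finger_force: 30.0
tray_rim 0.7 791 [ 482. -433.   60.]
tray_rim 0.17 809 [531. -40.  60.]
jar_a_mid 0.85 266 [ 506. -389.  187.]
```

View pics/top1.png

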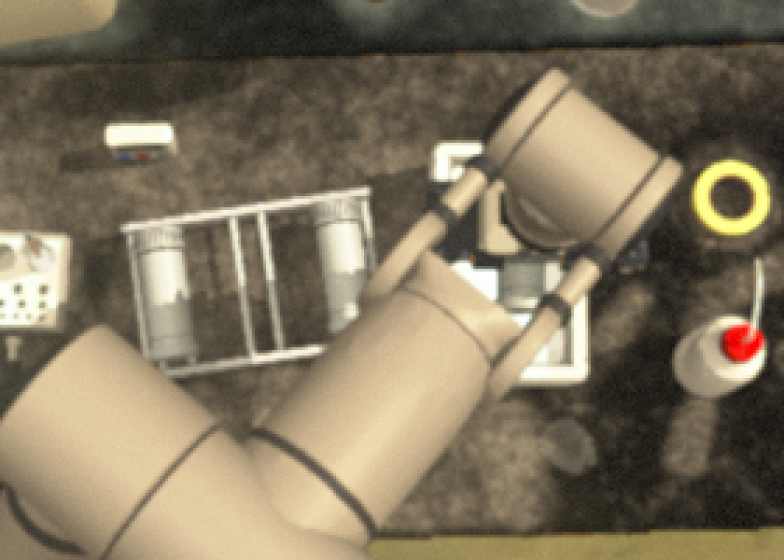

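The top view shows the left and right jars in their seats, the middle seat empty, and the held jar (its near end at crop px ≈(525,280)) over the middle of the tray. The bottle and timer haven't moved and the grip is steady, so I hand in.

```bash
python3 -m jog '[[0,0,0,0,0,0],[0,0,0,0,0,0],[0,0,0,0,0,0]]' && python3 -c "
from plant import bot
print(bot.close_job())"
```

```text
time: 43.2
tool_pos: [552.4, -386.7, 162.8]
tcp_rot: [3.142, -0.0, -0.04]
contact_force: [-0.1, 0.6, -5.7]
grip_width: 45.4
finger_force: 30.0
the job is handed in; nothing more can be done
None
```

I handed the job in at 43.2 s, with no verdict returned: the ball showed in the middle jar (0.07–0.08 Nm shift against at most 0.02 Nm in the other two), which I am holding level about 10 cm above the tray's middle, lid away from the robot; it slipped in the grip on the first rocking and was re-seated and rocked again, and the other two lie in the rack.

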